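# Seat the tube strip, flip the thermal cycler shut and start it

## Task

Get the thermal cycler running, using only pushes of the fingertips: one of its three strips of eight small capped tubes stands a few millimetres proud of the other two, so first press that strip down until it is fully home in the block. Then push the open lid over from behind, all the way down, and press its front until the catch holds it shut, and only then press the round start key beside the lid and let go. It is all pushing: pull no strip up, let the lid squash none, and leave the things lying around where they are.

Things in the scene. Friction and masses are not known exactly. Their poses are not given: they have to be found in the camera images.
- cycler: White bench thermal cycler, fixed, 170 (x) x 250 (y) x 123 mm high when shut. Origin: centre of its underside; x points from its front (robot's side) to its back, y to its left, z up. The metal block with the strips, and the lid, are centred at y = +35 mm; the deck round the block is 80 mm high. The control panel, 77 mm high, is at its right (y = -55 to -123 mm).
- lid (a joint): Angle of the lid, rad: 0 shut, 1.57 upright, stop at 1.95; starts leaning back at 1.65 to 1.85. Stiff hinge: it stays where it is left, but below about 0.6 it may sink slowly onto two sprung pins, which hold an unlatched lid up at 0.05 or more. Pressed down to 0 (about 10 N on its front part; it gives to -0.008) the catch at the front takes it and it stays below 0.02.
- lid_hinge (a point): Middle of the lid's hinge axis: 72 mm behind and 35 mm left of the cycler's origin, 88.5 mm above the bench; the axis runs along the cycler's y. The lid is a slab 34 mm thick; shut, it reaches from the hinge 132 mm to the front (143 with its 70 mm wide front lip), 82 mm to each side, and from the hinge's height 34 mm up.
- lid_top (a point): Point on the outer face of the lid (the top when shut, the back when open), on its centre line, 100 mm from the hinge axis towards the front edge; moves with the lid. The outer face is flat. Under the open lid stand the two sprung black pins, 62 mm left and right of the block's centre (tops 95 mm above the bench), and the black catch hook at the middle of the deck's front edge (94 mm).
- start_key (a joint): Travel of the start key in m: 0 = out, 0.005 = fully pressed (about 4 N); springs back when released. It counts as pressed above 0.0035.
- start_key_top (a point): Centre of the top of the round black start key, 20 mm in diameter, on the right-hand panel near the front; pressed straight down. It is 97 mm above the bench; the shut lid's top is about 25 mm above it and its side face 41 mm to the left of it.
- strip_a (a joint): Height in m at which strip A stands above home: 0 = fully pressed home in its wells; it moves straight up and down against 5 N of friction, stays where it is left and ends on a hard stop at 0. One strip starts 5 to 7 mm proud, the other two at 0.
- strip_a_top (a point): Centre of the flat top of strip A's caps; moves with it. 8 mm wide (along the cycler's x), 71 mm long (y); when home its top is 86 mm above the bench, 5 mm above the metal block. The strips lie side by side, 18 mm apart, parallel to the hinge at 47, 65 and 83 mm in front of it; which is where varies.
- strip_b (a joint): Height in m at which strip B stands above home: 0 = fully pressed home in its wells; it moves straight up and down against 5 N of friction, stays where it is left and ends on a hard stop at 0. One strip starts 5 to 7 mm proud, the other two at 0.
- strip_b_top (a point): Centre of the flat top of strip B's caps; moves with it. 8 mm wide (along the cycler's x), 71 mm long (y); when home its top is 86 mm above the bench, 5 mm above the metal block. The strips lie side by side, 18 mm apart, parallel to the hinge at 47, 65 and 83 mm in front of it; which is where varies.
- strip_c (a joint): Height in m at which strip C stands above home: 0 = fully pressed home in its wells; it moves straight up and down against 5 N of friction, stays where it is left and ends on a hard stop at 0. One strip starts 5 to 7 mm proud, the other two at 0.
- strip_c_top (a point): Centre of the flat top of strip C's caps; moves with it. 8 mm wide (along the cycler's x), 71 mm long (y); when home its top is 86 mm above the bench, 5 mm above the metal block. The strips lie side by side, 18 mm apart, parallel to the hinge at 47, 65 and 83 mm in front of it; which is where varies.
- marker: Black lab marker, 16 x 133 x 18 mm, lying left of the cycler; loose, to be left alone. Origin: centre of its underside.
- forceps: Steel forceps, 16 x 130 x 9 mm, lying left of the cycler; loose, to be left alone. Origin: centre of its underside.
- pipette: Pipette, 38 x 246 x 27 mm, lying well to the left; loose, to be left alone. Origin: centre of its underside.
- cup_spare: White screw-lid specimen cup, 65 mm wide, 64 mm high, left behind the cycler; loose, to be left alone. Origin: centre of its underside.
- lab_timer: White lab timer, 64 x 64 x 18 mm, lying flat to the left near the front of the bench; loose, to be left alone. Origin: centre of its underside.

How it is judged:
By the outcome, as a careful person would: the job done as asked, in the order asked, and still so for the second after the job is handed in, with the robot touching nothing.
It also fails if it takes over 54 s, if anything falls off the work surface, if the arm or the gripper's body presses on something with over 40 N, if the wrist force passes 120 N, or if a joint passes its speed limit or range.

## Robot

A 6-joint arm with a two-finger parallel gripper is mounted at the origin on a cart in front of the work surface, level with it; the furniture and walls round the work are solid. World frame = base frame: x ahead of the robot, y to its left, z up, the work surface at z = 0. Lengths are in m, angles in rad, forces in N, time in s.
With the tool pointing down it reaches from about 0.275 to 0.775 m from the base axis. Payload 14.6 kg.
Tool frame: the origin (TCP) lies between the finger pads; the fingertips stand 22 mm ahead of it and the grasp point (between the pads) lies 3 mm ahead of it; z points along the fingers, x is the direction in which the jaws open and shut, and the axes are right-handed (so a half turn about z gives the same grasp; the last joint's range is limited). The gripper opens to 85 mm and grips with 20 to 120 N. Pads are 22 mm wide; open, the fingers measure 114 mm over their backs; the gripper's body (76 mm by 85 mm) begins 54 mm behind the grasp point. The pads swing forward as they close: fully open they stand 13 mm farther back than shut.
Start: joints at [-1.271, 0.263, -0.048, 1.259, 0, 1.415], TCP at [0.231, -0.472, 0.253] pointing down, gripper open.
Joint ranges: [-2.65, 2.65], [-0.89, 1.7], [-1.18, 1.37], [-2.13, 2.11], [-1.35, 1.29], [-3.14, 3.14]. Speed limits (rad/s): [1.89, 1.89, 2.57, 2.79, 3.14, 3.14].

## Interface

Orientations are given as a 3x3 rotation matrix whose columns are the frame's x, y, z axes.
In Python, from workcell import ctrl gives the robot as it stands. The module is installed in compiled form; this text tells all that it offers.
- The arm moves only by the shell command python3 -m crank 'ROWS' [OPENING] [FORCE]. ROWS is a JSON object of lists of equal length, an entry for each row: "linear": the shift along the world's x, y, z in mm, a list of three; "yaw": the turn about the world's z in degrees. A call has exactly 10 rows; each row shifts and turns the pose as measured when the row begins; what a row does not reach is not made up. A row lasts 1/8 s, in which the tool goes at most 62.5 mm and 10.7 degrees, less where a joint would pass 70% of its speed; a pose out of reach is approached as far as the arm can. A call is refused whole if a number of a shift passes 62.5 or a number of a turn 10.7, either way. A call with a gripper value outside its range is refused whole. OPENING is the closure, from 0 (fully open) to 1 (shut), set as the call begins (- or left out, the last holds). The fingers move at their own pace and stop on an object; FORCE is the grip in N (left out, the last holds). Time passes only in rows, so rows that do not move let the fingers close, or fill a call up. It gives the time, the measured TCP pose, the force and the opening at its end, in the units of the state.
- ctrl.read_state(): the state, without advancing time (a new reading comes with each control period).
- ctrl.capture(name): name is "side" or "top"; returns a dict with "image" (400x640x3 uint8, red, green, blue), "fx", "fy", "cx", "cy" (pixels), "pose" (4x4, takes a point from camera to world coordinates). Camera axes: x right, y down, z forward; pixel columns grow to the right and rows downward; lengths in m; the calibration is good to about 2 mm. A picture is of the moment at which its call begins. There is no depth.
- ctrl.finish_job(): hands the job in, once; it reports no verdict.
Trained networks look in a picture, given as the dict that the camera call returned (one of the last four; its "shot" number tells which), for a name from the list of things; names that differ only in an ending like _2 or _b are one class to them, and where a whole thing is asked for, a point or a joint stands for the part that bears it (a point fixed in the world has none). Each returns a list of dicts, best first, with "p" (0 to 1); they miss things now and then, are a little off and sometimes report something else, mostly with a low value. They report only what shows in the picture. A call takes as long as a camera call.
- ctrl.spot_in(picture, thing): "position" ([x, y, z] in m, in world coordinates, good to about 4 mm: the middle of the surface that is visible of it).
- ctrl.landmark_of(picture, thing): "position" ([x, y, z] in m, in world coordinates, good to about 4 mm: a listed point, or the origin of a listed thing).
The state is a dict: "t": time; "joints": joint angles; "joint_vel": joint speeds; "tau": joint torques, N m; "tcp_pos": TCP position; "eef_rot": TCP orientation; "wrist_force": force on the tool from outside, world axes, zero at the start; "torque": the same for the moment, N m; "finger_gap": finger opening in m.
Only numpy, scipy, OpenCV 4.12 (cv2) and the standard library are available. Lean on these libraries where they do the work, as an engineer would, in place of code of your own. Each camera call takes 0.05 s, during which the arm holds its last target.

## Working session

There is one attempt and no reset: what is moved stays moved. The work goes in short steps, Python scripts to look and compute and a shell command to move; the robot and the scene stay as the last step left them, time stands still between calls to the robot, and variables do not carry over. Pictures are saved under pics/ and viewed, and the job is handed in when it is done.

```bash
mkdir -p pics; ls; cat > h.py <<'E'
from workcell import ctrl
import cv2, numpy as np
def save(p,n): cv2.imwrite('pics/'+n+'.png', cv2.cvtColor(p['image'],cv2.COLOR_RGB2BGR))
def proj(p,P):
    T=np.linalg.inv(p['pose']); q=T[:3,:3]@np.array(P)+T[:3,3]
    return np.round([p['fx']*q[0]/q[2]+p['cx'],p['fy']*q[1]/q[2]+p['cy']],1)
def onplane(p,uv,z):
    d=p['pose'][:3,:3]@np.array([(uv[0]-p['cx'])/p['fx'],(uv[1]-p['cy'])/p['fy'],1]); o=p['pose'][:3,3]
    return o+d*(z-o[2])/d[2]
E
python3 - <<'E'
from h import *
for c in ['side','top']:
    p=ctrl.capture(c); save(p,c+'0'); print(c,np.round(p['pose'],3).tolist(),p['fx'])
    for t in ['cycler','lid_hinge','lid_top','start_key_top','strip_a_top','marker','forceps','cup_spare']:
        for r in ctrl.landmark_of(p,t)[:3]: print(t,np.round(r['position'],4),round(r['p'],2),proj(p,r['position']))
s=ctrl.read_state();print(s['t'],s['tcp_pos'],s['eef_rot'],s['finger_gap'])
E
```

```text
pics
side [[-0.873, -0.271, 0.405, 0.105], [-0.488, 0.478, -0.731, 0.915], [0.005, -0.835, -0.55, 0.663], [0.0, 0.0, 0.0, 1.0]] 452.42790875250273
cycler [ 4.832e-01  2.650e-02 -4.000e-04] 0.78 [360.  211.9]
cycler [ 6.349e-01  4.184e-01 -6.000e-04] 0.66 [213.9 284.7]
lid_hinge [0.5419 0.0862 0.0874] 0.79 [329.5 187.6]
lid_hinge [0.4827 0.0241 0.0023] 0.42 [360.6 210.7]
lid_top [0.59   0.0908 0.1838] 0.71 [311.1 148.2]
lid_top [0.4966 0.0685 0.0863] 0.61 [349.4 189.5]
start_key_top [ 0.4595 -0.0679  0.0973] 0.46 [385.7 165.5]
strip_a_top [0.4816 0.0648 0.0919] 0.62 [355.8 188.4]
marker [0.45   0.1901 0.0043] 0.57 [342.8 249.8]
forceps [ 0.4143  0.213  -0.0005] 0.61 [352.4 262.3]
forceps [ 0.4613 -0.0706  0.0982] 0.59 [385.5 164.6]
cup_spare [5.662e-01 2.469e-01 5.000e-04] 0.68 [286.4 248.9]
top [[-0.027, -0.994, 0.106, 0.385], [-0.999, 0.024, -0.026, 0.204], [0.023, -0.107, -0.994, 1.163], [0.0, 0.0, 0.0, 1.0]] 495.9006649888529
cycler [0.485  0.0317 0.0035] 0.97 [378.7 211.8]
lid_hinge [0.5476 0.0836 0.0852] 0.73 [359.5 180.7]
lid_top [0.5948 0.0928 0.1831] 0.93 [359.3 150.2]
start_key_top [ 0.4589 -0.0725  0.1012] 0.52 [433.9 218.6]
strip_a_top [0.4826 0.0624 0.0927] 0.69 [370.7 209.5]
strip_a_top [ 0.395   0.4153 -0.0026] 0.2 [215.7 254.6]
marker [ 0.455   0.1972 -0.0006] 0.94 [308.7 226.4]
forceps [0.4182 0.2116 0.0026] 0.45 [303.  242.2]
forceps [ 0.3948  0.4163 -0.0014] 0.2 [215.1 254.7]
cup_spare [ 0.5702  0.2478 -0.0023] 0.84 [286.2 178.5]
0.9 [ 0.23062103 -0.47164994  0.25328814] [[ 4.39292468e-01 -8.98344103e-01  1.80848623e-05]
 [-8.98344103e-01 -4.39292468e-01 -2.02886697e-06]
 [ 9.76716448e-06 -1.53551634e-05 -1.00000000e+00]] 0.0852942287719149
```

View images.

View pics/side0.png

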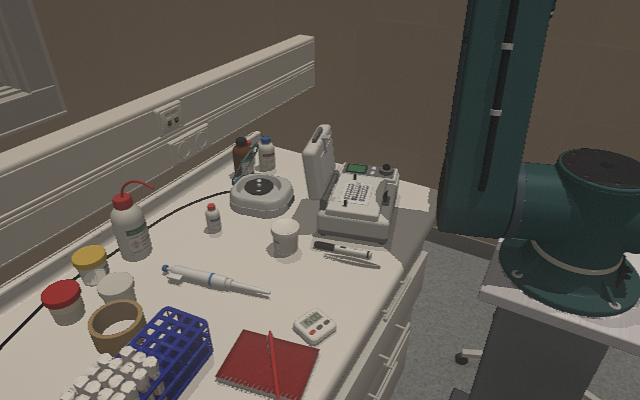

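View pics/top0.png

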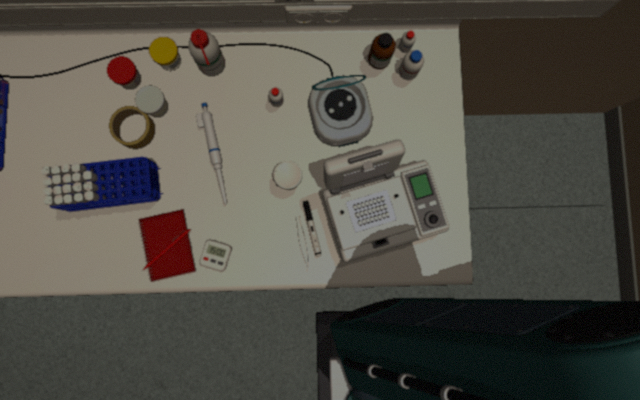

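```bash
python3 - <<'E'
from h import *
s=ctrl.capture('side');t=ctrl.capture('top')
np.save('pics/s.npy',s,allow_pickle=True);np.save('pics/t.npy',t,allow_pickle=True)
for p,n,(x,y,w,h) in [(s,'sz',(280,110,150,130)),(t,'tz',(310,120,150,130))]:
    im=cv2.resize(p['image'][y:y+h,x:x+w],None,fx=4.6,fy=4.6,interpolation=cv2.INTER_CUBIC)
    cv2.imwrite('pics/%s.png'%n,im[:,:,::-1])
E
```

```text
(no output)
```

View pics/sz.png

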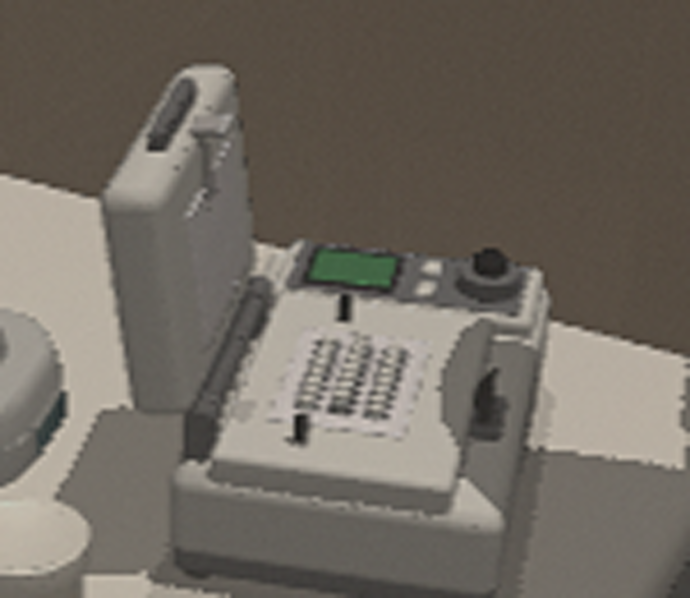

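View pics/tz.png

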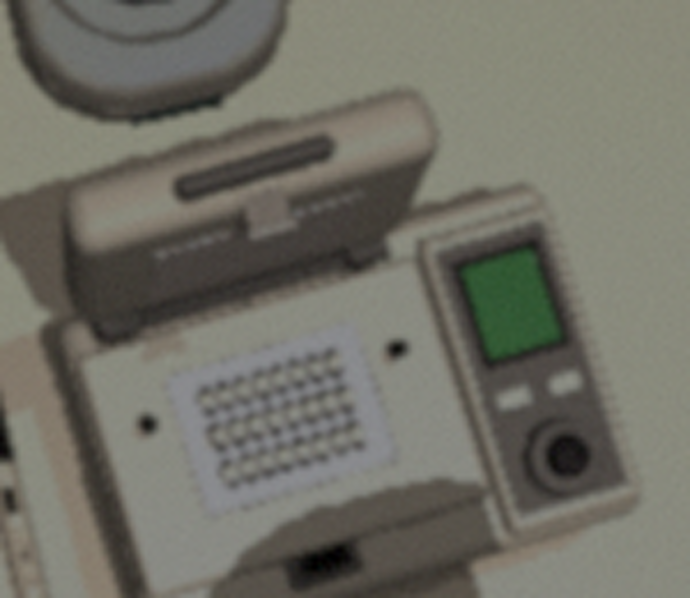

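```bash
cat > fit.py <<'E'
from h import *
from scipy.optimize import least_squares
s=np.load('pics/s.npy',allow_pickle=True).item();t=np.load('pics/t.npy',allow_pickle=True).item()
def z2(p,uv): return (np.array(uv)+.5)/4.6-.5+np.array([280,110] if p is s else [310,120])
def W(q,P):
    c,n=np.cos(q[2]),np.sin(q[2]); return np.array([q[0]+c*P[0]-n*P[1],q[1]+n*P[0]+c*P[1],P[2]])
obs=[(s,(345,296),(7,-27,95)),(s,(302,418),(7,97,95)),(t,(397,347),(7,-27,95)),(t,(148,424),(7,97,95)),(s,(490,255),'k'),(t,(567,455),'k')]
def res(q):
    r=[]
    for p,uv,P in obs:
        P=(q[3],-.088,.097) if P=='k' else np.array(P)/1000
        r+=list(proj(p,W(q,P))-z2(p,uv))
    return np.array(r)
def proj(p,P):
    T=np.linalg.inv(p['pose']); q=T[:3,:3]@np.array(P)+T[:3,3]
    return np.array([p['fx']*q[0]/q[2]+p['cx'],p['fy']*q[1]/q[2]+p['cy']])
f=least_squares(res,[.484,.029,.25,-.05]); q=f.x
E
python3 - <<'E'
from fit import *
print(q,np.degrees(q[2])); print(res(q).round(2).reshape(-1,2))
for n,P in dict(hinge=(.072,.035,.0885),key=(q[3],-.088,.097),s1=(.025,.035,.086),s2=(.007,.035,.086),s3=(-.011,.035,.086)).items(): print(n,W(q,P).round(4))
for p,n,(x,y,w,h) in [(s,'sb',(335,178,40,30)),(t,'tb',(342,190,58,46))]:
    k=18 if n=='sb' else 13
    im=cv2.resize(p['image'][y:y+h,x:x+w],None,fx=k,fy=k,interpolation=cv2.INTER_CUBIC).copy()
    for X,col in [(.025,(255,0,0)),(.007,(0,200,0)),(-.011,(0,0,255))]:
        for e,cc in ((0,1),(.006,0.5)):
            a,b=[((proj(p,W(q,(X,.035+dy,.086+e)))-[x,y]+.5)*k-.5) for dy in (-.0355,.0355)]
            cv2.line(im,tuple(int(v) for v in a),tuple(int(v) for v in b),tuple(int(c*cc) for c in col),1)
    cv2.imwrite('pics/%s.png'%n,im[:,:,::-1])
E
```

```text
[ 0.49852462  0.0309487   0.27445464 -0.06526579] 15.72509260140884
[[ 0.07 -0.27]
 [ 0.1  -0.7 ]
 [-0.22  0.08]
 [-0.32  0.05]
 [ 0.08 -0.04]
 [ 0.02 -0.07]]
hinge [0.5583 0.0842 0.0885]
key [ 0.4596 -0.0714  0.097 ]
s1 [0.5131 0.0714 0.086 ]
s2 [0.4958 0.0665 0.086 ]
s3 [0.4785 0.0617 0.086 ]
```

```bash
python3 - <<'E'
from h import *
s=ctrl.capture('side')
for n in 'abc':
    for r in ctrl.landmark_of(s,'strip_%s_top'%n)[:4]: print(n,r['position'],r['p'])
E
```

```text
a [0.4822, 0.0635, 0.094] 0.6
b [0.4958, 0.0692, 0.0888] 0.62
c [0.4661, 0.061, 0.0842] 0.6
```

View pics/sb.png

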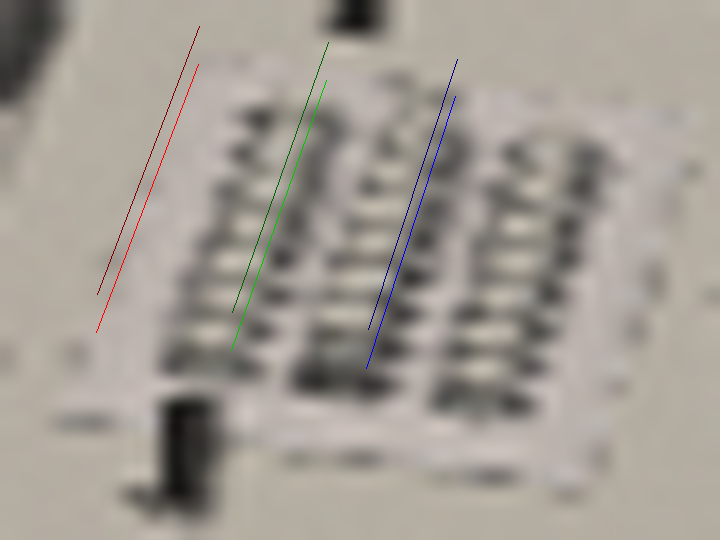

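View pics/tb.png

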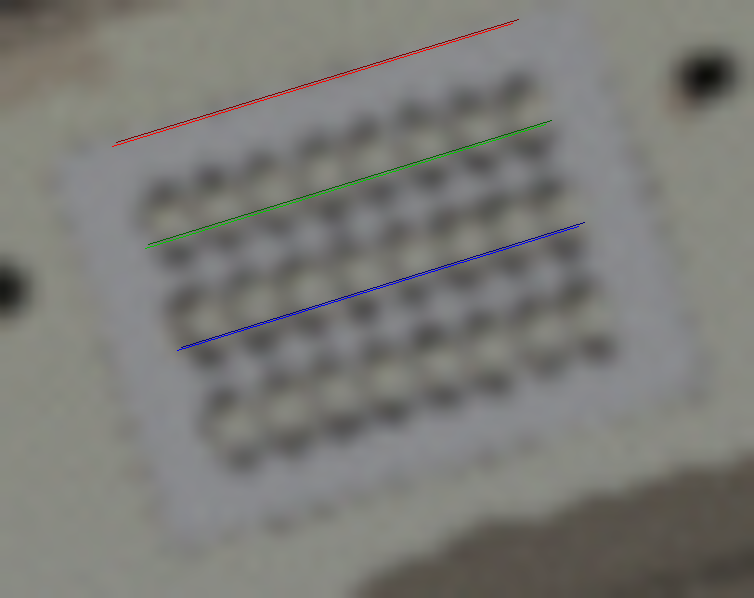

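```bash
cat > fit2.py <<'E'
import fit
from fit import *
def tb(u,v): return (np.array([u,v])+.5)/13-.5+[342,190]
def sb(u,v): return (np.array([u,v])+.5)/18-.5+[335,178]
cx=[]
# mid-line centres in top
for (a,b),X,Z in [(((153,217),(535,104)),.025,.086),(((185,315),(570,205)),.007,.092),(((217,415),(605,310)),-.011,.086)]:
    cx.append((t,(tb(*a)+tb(*b))/2,(X,.035,Z)))
for (a,b),X,Z in [(((195,350),(280,105)),.025,.086),(((330,350),(410,90)),.007,.092),(((470,385),(550,150)),-.011,.086)]:
    cx.append((s,(sb(*a)+sb(*b))/2,(X,.035,Z)))
def res(q):
    r=[]
    for p,uv,P in obs:
        P=(q[3],-.088,.097) if P=='k' else np.array(P)/1000*[0,1,1]+[q[4],0,0]
        r+=list(proj(p,W(q,P))-z2(p,uv))
    for p,uv,P in cx: r+=list(proj(p,W(q,P))-uv)
    return np.array(r)
f=least_squares(res,[.484,.029,.25,-.05,.02],loss='soft_l1'); q=f.x
PTS=dict(hinge=(.072,.035,.0885),key=(q[3],-.088,.097),s1=(.025,.035,.086),s2=(.007,.035,.086),s3=(-.011,.035,.086))
E
python3 - <<'E'
from fit2 import *
print(q,np.degrees(q[2])); print(res(q).round(2).reshape(-1,2))
for n,P in PTS.items(): print(n,W(q,P).round(4))
for a in (1.6,1.65,1.7,1.75,1.8,1.85):
    # lid outer top corners: hinge + r*forward, h up ; open by a
    def L(r,y,h):
        return W(q,(.072-r*np.cos(a)+h*np.sin(a),.035+y,.0885+r*np.sin(a)+h*np.cos(a)))
    print(a,[np.round((proj(s,L(*v))-[280,110])*4.6) for v in ((.132,.082,0),(.132,.082,.034),(.132,-.082,0))],[np.round((proj(t,L(*v))-[310,120])*4.6) for v in ((.132,.082,0),(.132,.082,.034),(.132,-.082,.034))],L(.1,0,.034).round(3))
E
```

```text
[ 0.4857637   0.02740007  0.27462107 -0.05203666  0.02026253] 15.734628126039443
[[ 0.06 -0.26]
 [ 0.1  -0.69]
 [-0.25  0.08]
 [-0.34  0.06]
 [ 0.08 -0.04]
 [ 0.01 -0.07]
 [-0.54 -0.05]
 [-0.24 -0.14]
 [-0.64  0.08]
 [ 0.43 -1.1 ]
 [ 0.52 -1.86]
 [ 0.   -1.43]]
hinge [0.5456 0.0806 0.0885]
key [ 0.4595 -0.0714  0.097 ]
s1 [0.5003 0.0679 0.086 ]
s2 [0.483 0.063 0.086]
s3 [0.4657 0.0581 0.086 ]
1.6 [array([184., 194.]), array([113., 188.]), array([257.,  56.])] [array([ 80., 283.]), array([ 56., 207.]), array([425.,  95.])] [0.581 0.091 0.187]
1.65 [array([170., 193.]), array([100., 190.]), array([245.,  55.])] [array([ 75., 268.]), array([ 51., 193.]), array([420.,  82.])] [0.586 0.092 0.185]
1.7 [array([156., 193.]), array([ 87., 193.]), array([233.,  55.])] [array([ 70., 254.]), array([ 46., 180.]), array([414.,  69.])] [0.59  0.093 0.183]
1.75 [array([143., 193.]), array([ 74., 197.]), array([220.,  56.])] [array([ 66., 239.]), array([ 42., 167.]), array([408.,  57.])] [0.595 0.095 0.181]
1.8 [array([130., 194.]), array([ 62., 201.]), array([209.,  57.])] [array([ 61., 225.]), array([ 37., 155.]), array([402.,  45.])] [0.599 0.096 0.178]
1.85 [array([116., 196.]), array([ 50., 206.]), array([197.,  58.])] [array([ 56., 212.]), array([ 33., 143.]), array([397.,  34.])] [0.604 0.097 0.175]
```

```bash
python3 -m crank '{"linear":[[16,33,0],[16,33,0],[16,33,0],[16,33,0],[16,33,0],[16,33,0],[16,33,0],[16,33,0],[16,33,0],[16,33,0]],"yaw":[10.6,10.6,10.6,10.6,10.6,10.6,10.6,10.6,10.6,10.6]}' 1 20; python3 -c "
from workcell import ctrl;s=ctrl.read_state();print(s['joints'],s['wrist_force'])"
```

```text
t: 2.45
tcp_pos: [0.3935, -0.1331, 0.2534]
eef_rot: [[0.724, 0.69, 0.002], [0.69, -0.724, -0.001], [0.001, 0.002, -1.0]]
wrist_force: [0.3, -1.2, -0.5]
finger_gap: 0.0001
[-5.23431044e-01  7.35639192e-02 -2.87960325e-01  1.20710100e+00
  6.04739171e-04  2.85976183e-01] [ 0.29883039 -1.20855354 -0.50228505]
```

```bash
python3 -m crank '{"linear":[[14,30,0],[14,30,0],[14,30,0],[14,30,0],[14,30,0],[10,25,-20],[8,15,-30],[2,5,-40],[0,1,-20],[0,0,0]],"yaw":[10,10,10,10,10,8,4,0,0,0]}'; python3 - <<'E'
from h import *
p=ctrl.capture('side');save(p,'s1')
import cv2
im=cv2.resize(p['image'][90:230,270:430],None,fx=4.6,fy=4.6,interpolation=cv2.INTER_CUBIC);cv2.imwrite('pics/s1.png',im[:,:,::-1])
p=ctrl.capture('top')
im=cv2.resize(p['image'][120:250,310:460],None,fx=4.6,fy=4.6,interpolation=cv2.INTER_CUBIC);cv2.imwrite('pics/t1.png',im[:,:,::-1])
s=ctrl.read_state();print(s['joints'],s['tcp_pos'],s['wrist_force'],s['eef_rot'])
E
```

```text
t: 3.7
tcp_pos: [0.4869, 0.0726, 0.1412]
eef_rot: [[-0.312, 0.95, 0.005], [0.95, 0.312, 0.002], [0.001, 0.005, -1.0]]
wrist_force: [-0.8, 0.4, 0.1]
finger_gap: -0.0
[-0.0194673   0.26752296 -0.35663793  0.93921784  0.00246537 -0.33629931] [0.48782672 0.07236727 0.14270903] [-0.11225139 -0.02606721  0.05055476] [[-3.11566054e-01  9.50195181e-01  7.46409184e-03]
 [ 9.50224489e-01  3.11557436e-01  2.32051372e-03]
 [-1.20552359e-04  7.81555615e-03 -9.99969451e-01]]
```

View pics/s1.png

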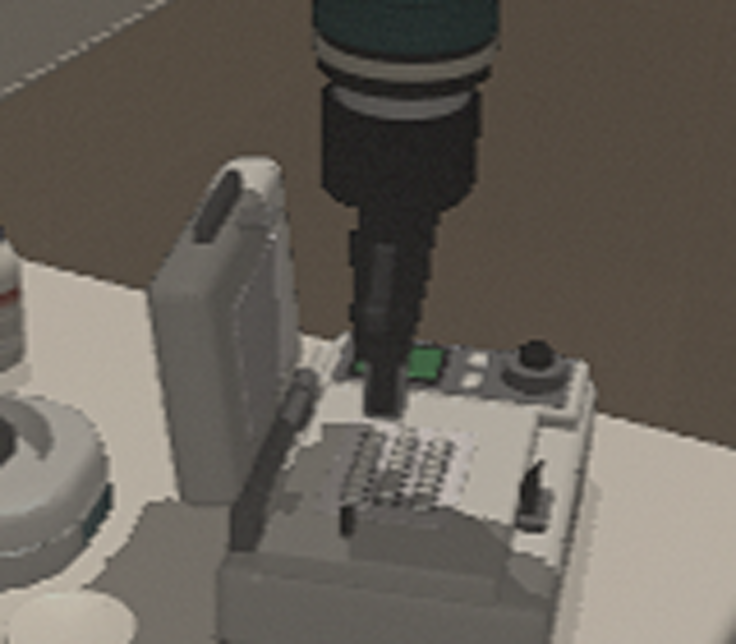

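View pics/t1.png

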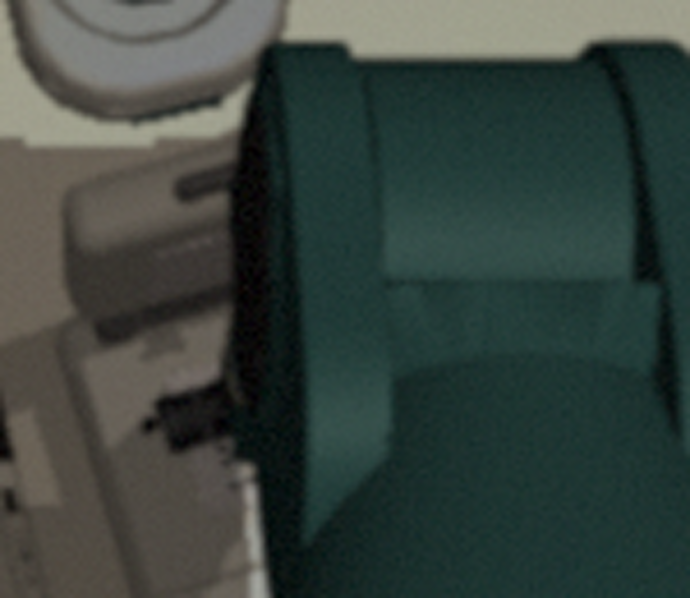

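```bash
python3 -m crank '{"linear":[[-5,-9,0],[0,0,-10],[0,0,-10],[0,0,-4],[0,0,0],[0,0,-3],[0,0,-3],[0,0,-3],[0,0,-3],[0,0,0]],"yaw":[-2.5,0,0,0,0,0,0,0,0,0]}'; python3 -c "
from workcell import ctrl;s=ctrl.read_state();print(s['tcp_pos'],s['wrist_force'],s['eef_rot'][0])"
```

```text
t: 5.05
tcp_pos: [0.4836, 0.0623, 0.1081]
eef_rot: [[-0.266, 0.964, 0.013], [0.964, 0.266, 0.001], [-0.002, 0.013, -1.0]]
wrist_force: [-5.1, -0.1, 10.2]
finger_gap: 0.0001
[0.48364805 0.06226535 0.10808427] [-5.14982087 -0.0557272  10.19076092] [-0.26623421  0.96382563  0.0126292 ]
```

```bash
python3 -m crank '{"linear":[[0,0,-3],[0,0,-3],[0,0,-3],[0,0,-3],[0,0,-3],[0,0,-3],[0,0,-3],[0,0,-3],[0,0,-3],[0,0,-3]],"yaw":[0,0,0,0,0,0,0,0,0,0]}'; python3 -c "
from workcell import ctrl;s=ctrl.read_state();print(s['tcp_pos'],s['wrist_force'],s['eef_rot'])"
```

```text
t: 6.3
tcp_pos: [0.4834, 0.0624, 0.1073]
eef_rot: [[-0.268, 0.963, 0.04], [0.963, 0.268, -0.003], [-0.014, 0.038, -0.999]]
wrist_force: [-24.1, -0.9, 68.0]
finger_gap: 0.0001
[0.483422   0.06235616 0.10730123] [-24.13474837  -0.93981436  68.04353201] [[-0.26791435  0.96261779  0.03986084]
 [ 0.96334229  0.26825446 -0.00334415]
 [-0.01391199  0.03750368 -0.99919964]]
```

```bash
python3 -m crank '{"linear":[[0,0,20],[0,0,45],[0,0,50],[0,0,50],[0,0,30],[35,10,0],[35,10,0],[35,10,0],[30,9,0],[0,0,0]],"yaw":[0,0,0,0,0,0,0,0,0,0]}'; python3 - <<'E'
from h import *
p=ctrl.capture('side')
im=cv2.resize(p['image'][60:230,250:430],None,fx=3.5,fy=3.5,interpolation=cv2.INTER_CUBIC);cv2.imwrite('pics/s2.png',im[:,:,::-1])
s=ctrl.read_state();print(s['joints'],s['tcp_pos'],s['wrist_force'],s['eef_rot'])
E
```

```text
t: 7.55
tcp_pos: [0.622, 0.1029, 0.3084]
eef_rot: [[-0.268, 0.963, 0.044], [0.963, 0.268, -0.003], [-0.014, 0.041, -0.999]]
wrist_force: [-1.1, 0.1, -0.3]
finger_gap: 0.0001
[ 0.03641153  0.41464442  0.33026997  1.44299139 -0.00456384 -0.23495353] [0.62107235 0.10267469 0.30876916] [ 0.2292586   0.04549526 -0.78035022] [[-0.26763447  0.96253564  0.04355375]
 [ 0.96341078  0.26801266 -0.00298029]
 [-0.01454159  0.04116252 -0.99904664]]
```

View pics/s2.png

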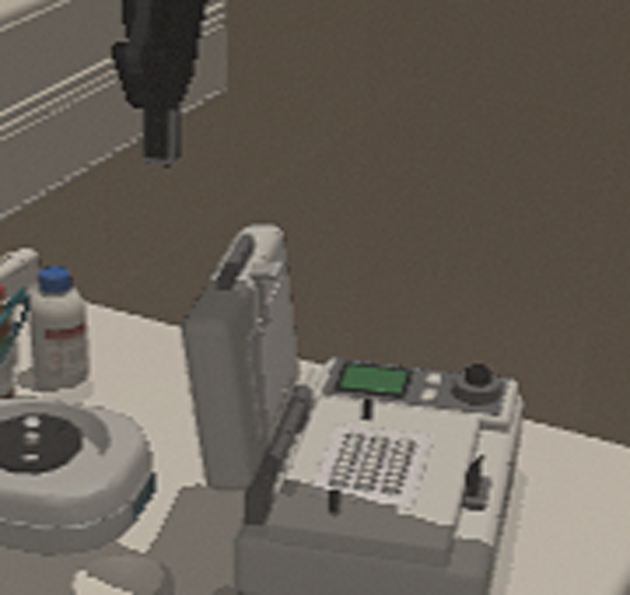

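```bash
python3 - <<'E'
from h import *
p=ctrl.capture('side');y,x=178,335
im=cv2.resize(p['image'][y:y+30,x:x+40],None,fx=18,fy=18,interpolation=cv2.INTER_CUBIC);cv2.imwrite('pics/sb2.png',im[:,:,::-1])
for n in 'abc':
  for r in ctrl.landmark_of(p,'strip_%s_top'%n)[:1]: print(n,r['position'],r['p'])
for r in ctrl.landmark_of(p,'lid_top')[:2]: print(r)
E
```

```text
a [0.4826, 0.0622, 0.0871] 0.46
b [0.4954, 0.0664, 0.0868] 0.46
c [0.4643, 0.0609, 0.0894] 0.43
{'position': [0.5891, 0.0907, 0.1834], 'p': 0.96}
```

View pics/sb2.png

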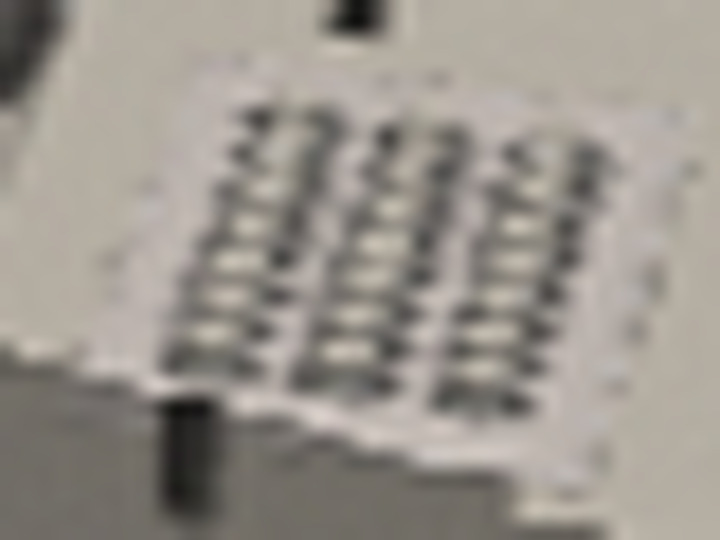

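```bash
python3 -m crank '{"linear":[[0,0,-40],[0,0,-40],[0,0,-22],[0,0,0],[-8,-2.3,0],[-8,-2.3,0],[-8,-2.3,0],[-8,-2.3,0],[-8,-2.3,0],[-8,-2.3,0]],"yaw":[0,0,0,0,0,0,0,0,0,0]}'; python3 - <<'E'
from h import *
p=ctrl.capture('side')
im=cv2.resize(p['image'][60:230,250:430],None,fx=3.5,fy=3.5,interpolation=cv2.INTER_CUBIC);cv2.imwrite('pics/s3.png',im[:,:,::-1])
s=ctrl.read_state();print(s['tcp_pos'],s['wrist_force'],s['eef_rot'][:,2])
E
```

```text
t: 9.1
tcp_pos: [0.5686, 0.0869, 0.2127]
eef_rot: [[-0.266, 0.962, 0.057], [0.964, 0.267, -0.002], [-0.017, 0.054, -0.998]]
wrist_force: [2.2, 0.4, 0.5]
finger_gap: -0.0002
[0.56768821 0.08671108 0.21269184] [0.56099745 0.0589489  0.03471867] [ 0.05600036 -0.00260466 -0.99842735]
```

View pics/s3.png

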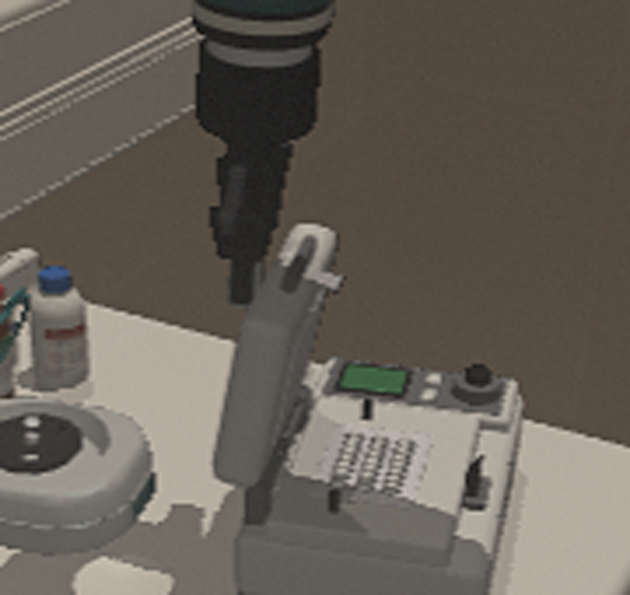

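```bash
python3 -m crank '{"linear":[[-8,-2.3,-0.5],[-8,-2.3,-0.5],[-8,-2.3,-1],[-8,-2.3,-1.5],[-6.5,-1.8,-2.3],[-6.5,-1.8,-2.3],[-6.5,-1.8,-2.5],[-5.5,-1.6,-3],[-5.5,-1.6,-3.5],[-5.5,-1.6,-3.5]],"yaw":[0,0,0,0,0,0,0,0,0,0]}'; python3 - <<'E'
from h import *
p=ctrl.capture('side')
im=cv2.resize(p['image'][60:230,250:430],None,fx=3.5,fy=3.5,interpolation=cv2.INTER_CUBIC);cv2.imwrite('pics/s4.png',im[:,:,::-1])
s=ctrl.read_state();print(s['tcp_pos'],s['wrist_force'],s['eef_rot'][:,2])
E
```

```text
t: 10.4
tcp_pos: [0.4943, 0.0659, 0.19]
eef_rot: [[-0.266, 0.962, 0.054], [0.964, 0.267, -0.003], [-0.017, 0.051, -0.999]]
wrist_force: [-0.6, -0.9, -0.0]
finger_gap: -0.0001
[0.49350198 0.06581973 0.18962492] [-0.3976791  -0.06053569 -0.66108511] [ 0.0531289  -0.0028509  -0.99858359]
```

View pics/s4.png

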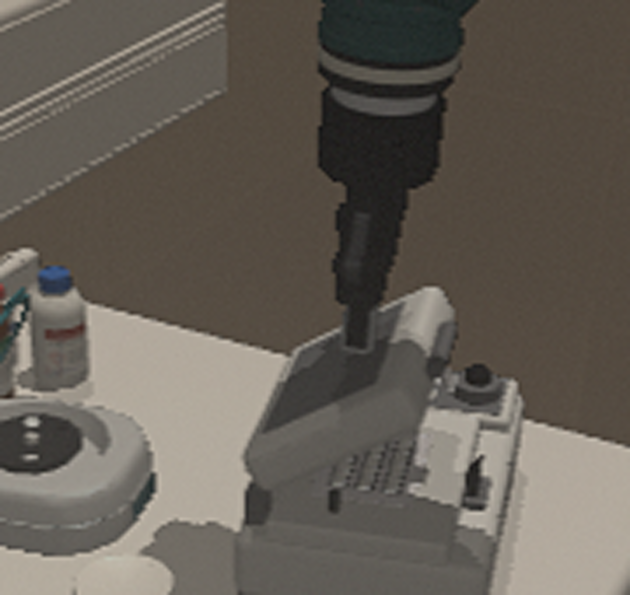

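```bash
python3 -m crank '{"linear":[[-8,-2.2,-4],[-8,-2.2,-4],[-8,-2.2,-4.6],[-8,-2.2,-5],[-8,-2.2,-5],[-3.2,-0.9,-5.4],[-3.2,-0.9,-5.4],[-3.2,-0.9,-4],[0,0,-1],[0,0,0]],"yaw":[0,0,0,0,0,0,0,0,0,0]}'; python3 - <<'E'
from h import *
p=ctrl.capture('side')
im=cv2.resize(p['image'][60:230,250:430],None,fx=3.5,fy=3.5,interpolation=cv2.INTER_CUBIC);cv2.imwrite('pics/s5.png',im[:,:,::-1])
s=ctrl.read_state();print(s['tcp_pos'],s['wrist_force'],s['eef_rot'][:,2])
E
```

```text
t: 11.7
tcp_pos: [0.4414, 0.0513, 0.1492]
eef_rot: [[-0.266, 0.962, 0.056], [0.964, 0.267, -0.002], [-0.017, 0.053, -0.998]]
wrist_force: [-2.2, 0.5, 4.2]
finger_gap: -0.0002
[0.44142436 0.05127921 0.14923146] [-1.37220514  0.66783462  3.91248962] [ 0.05585586 -0.0024389  -0.99843586]
```

View pics/s5.png

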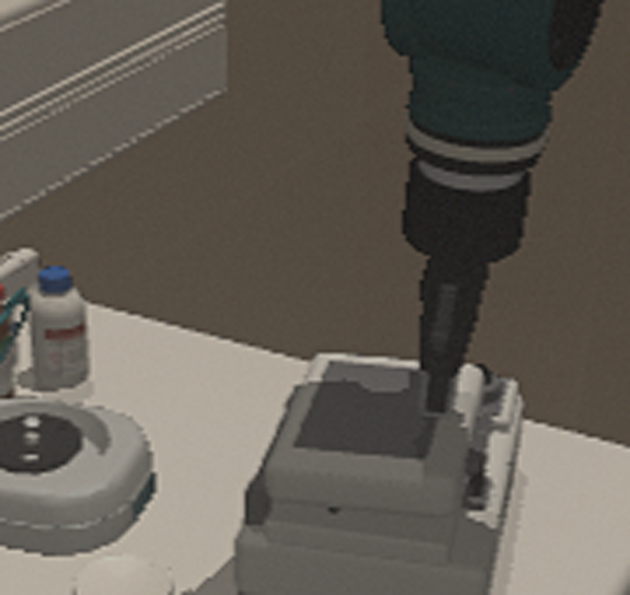

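```bash
python3 -m crank '{"linear":[[0,0,-2.5],[0,0,-2.5],[0,0,-2.5],[0,0,-2.5],[0,0,-2.5],[0,0,-2.5],[0,0,-2.5],[0,0,-2],[0,0,-2],[0,0,-2]],"yaw":[0,0,0,0,0,0,0,0,0,0]}'; python3 - <<'E'
from h import *
s=ctrl.read_state();print(s['tcp_pos'],s['wrist_force'],s['eef_rot'][:,2])
E
```

```text
t: 13.0
tcp_pos: [0.4402, 0.051, 0.143]
eef_rot: [[-0.267, 0.961, 0.07], [0.963, 0.269, -0.007], [-0.026, 0.066, -0.998]]
wrist_force: [-18.7, 0.5, 50.4]
finger_gap: -0.0002
[0.44023924 0.0510381  0.14304264] [-18.73036599   0.52875422  50.39537972] [ 0.07012034 -0.00747387 -0.99751054]
```

```bash
python3 -m crank '{"linear":[[0,0,10],[0,0,30],[0,0,20],[2,-20,0],[3,-30,0],[4,-30,0],[4,-30,0],[3,-12,0],[0,0,0],[0,0,0]],"yaw":[0,0,0,0,0,0,0,0,0,0]}'; python3 - <<'E'
from h import *
s=ctrl.read_state();print(s['tcp_pos'],s['wrist_force'],s['eef_rot'][:,2])
for c,(x,y) in dict(side=(250,60),top=(300,110)).items():
    p=ctrl.capture(c)
    im=cv2.resize(p['image'][y:y+170,x:x+180],None,fx=3.5,fy=3.5,interpolation=cv2.INTER_CUBIC);cv2.imwrite('pics/6%s.png'%c,im[:,:,::-1])
    for n in ['lid_top','start_key_top']:
        for r in ctrl.landmark_of(p,n)[:2]: print(c,n,r['position'],r['p'])
import sys
E
python3 - <<'E'
from fit2 import *
for a in (0,.02,.05):
    print(a,W(q,(.072-.1*np.cos(a)+.034*np.sin(a),.035,.0885+.1*np.sin(a)+.034*np.cos(a))), [np.round((proj(s,W(q,(.072-.132*np.cos(a)+.034*np.sin(a),.117,.0885+.132*np.sin(a)+.034*np.cos(a))))-[250,60])*3.5,1)])
E
```

```text
t: 14.25
tcp_pos: [0.4558, -0.0733, 0.2046]
eef_rot: [[-0.269, 0.961, 0.068], [0.963, 0.27, -0.007], [-0.025, 0.064, -0.998]]
wrist_force: [1.0, -0.4, -0.3]
finger_gap: 0.0001
[ 0.4557775  -0.07329199  0.20458771] [ 0.9554887  -0.35507086 -0.25553182] [ 0.06828384 -0.00725007 -0.99763959]
side lid_top [0.4511, 0.0532, 0.1246] 0.98
top lid_top [0.4479, 0.0524, 0.1203] 0.64
top start_key_top [0.5696, 0.2505, -0.0029] 0.22
0 [0.44932154 0.05349544 0.1225    ] [array([455. , 486.2])]
0.02 [0.44999526 0.05368526 0.12449307] [array([454.1, 482.5])]
0.05 [0.45107745 0.05399015 0.12745543] [array([452.8, 477. ])]
```

View pics/6side.png

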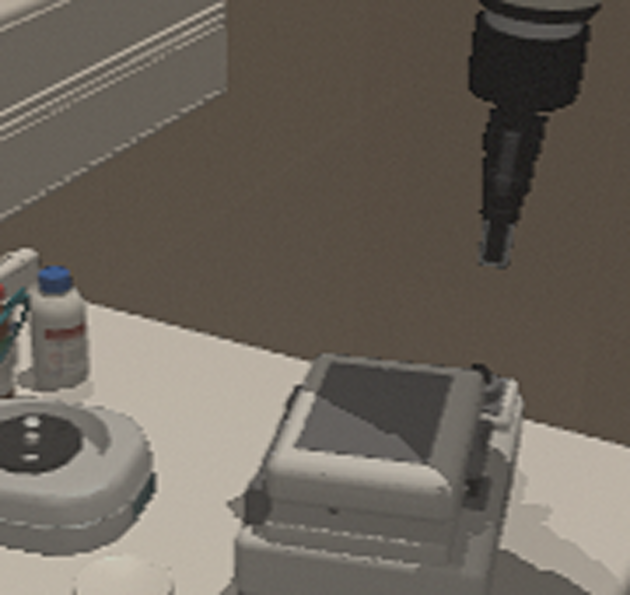

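View pics/6top.png

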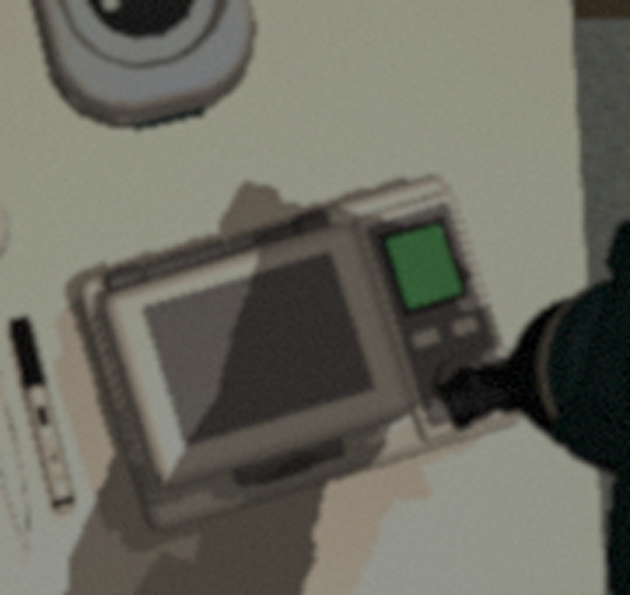

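```bash
python3 - <<'E'
import cv2,numpy as np
a=cv2.imread('pics/s5.png');b=cv2.imread('pics/6side.png')
a=a[330:540,230:540];b=b[330:540,230:540]
cv2.imwrite('pics/cmp.png',cv2.resize(np.hstack([a,b]),(800,271)))
E
```

```text
(no output)
```

View pics/cmp.png

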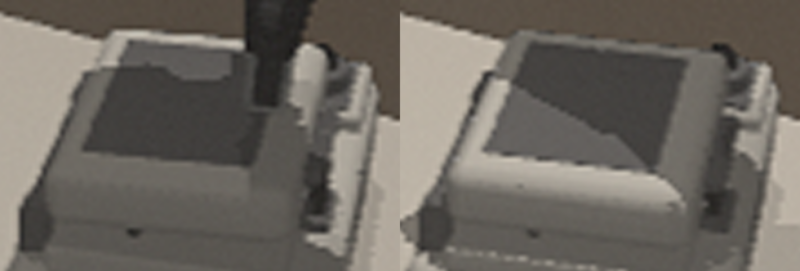

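```bash
python3 -m crank '{"linear":[[-3,20,0],[-3,30,0],[-4,30,0],[-4,30,0],[-1,13,0],[0,0,-15],[0,0,-20],[0,0,-15],[0,0,-2.5],[0,0,0]],"yaw":[0,0,0,0,0,0,0,0,0,0]}';  python3 - <<'E'
from h import *
s=ctrl.read_state();print(s['tcp_pos'],s['wrist_force'],s['eef_rot'][:,2])
E
```

```text
t: 15.8
tcp_pos: [0.4413, 0.053, 0.1519]
eef_rot: [[-0.27, 0.96, 0.071], [0.962, 0.272, -0.008], [-0.027, 0.066, -0.997]]
wrist_force: [-0.0, -0.1, 0.1]
finger_gap: 0.0001
[0.44128349 0.05298649 0.15186984] [-0.00482214 -0.13379141  0.08715702] [ 0.07134688 -0.00827689 -0.99741722]
```

```bash
python3 -m crank '{"linear":[[0,0,-1],[0,0,-1],[0,0,-1],[0,0,-1],[0,0,-1],[0,0,-1],[0,0,-0.3],[0,0,0],[0,0,0],[0,0,0]],"yaw":[0,0,0,0,0,0,0,0,0,0]}';  python3 - <<'E'
from h import *
s=ctrl.read_state();print(s['tcp_pos'],s['wrist_force'],s['eef_rot'][:,2])
E
```

```text
t: 17.05
tcp_pos: [0.4421, 0.0528, 0.1464]
eef_rot: [[-0.27, 0.96, 0.073], [0.962, 0.272, -0.008], [-0.028, 0.068, -0.997]]
wrist_force: [-0.3, 0.4, -0.1]
finger_gap: 0.0001
[0.44209026 0.0528037  0.14642683] [-0.2573397   0.3957419  -0.10069252] [ 0.07341021 -0.00848698 -0.99726572]
```

```bash
python3 -m crank '{"linear":[[0,0,20],[0,0,25],[3,-30,0],[4,-30,0],[4,-30,0],[4,-25,0],[1,-9,0],[0,0,-20],[0,0,-25],[0,0,0]],"yaw":[0,0,0,0,0,0,0,0,0,0]}';  python3 - <<'E'
from h import *
s=ctrl.read_state();print(s['tcp_pos'],s['wrist_force'],s['eef_rot'][:,2])
p=ctrl.capture('side')
im=cv2.resize(p['image'][110:210,320:430],None,fx=6,fy=6,interpolation=cv2.INTER_CUBIC);cv2.imwrite('pics/s7.png',im[:,:,::-1])
E
```

```text
t: 18.3
tcp_pos: [0.4582, -0.074, 0.1476]
eef_rot: [[-0.271, 0.96, 0.075], [0.962, 0.273, -0.008], [-0.028, 0.07, -0.997]]
wrist_force: [-0.6, 0.1, 0.5]
finger_gap: -0.0
[ 0.45818291 -0.07396854  0.14757573] [-0.63199199  0.0892837   0.45456512] [ 0.07465282 -0.0084659  -0.99717365]
```

View pics/s7.png

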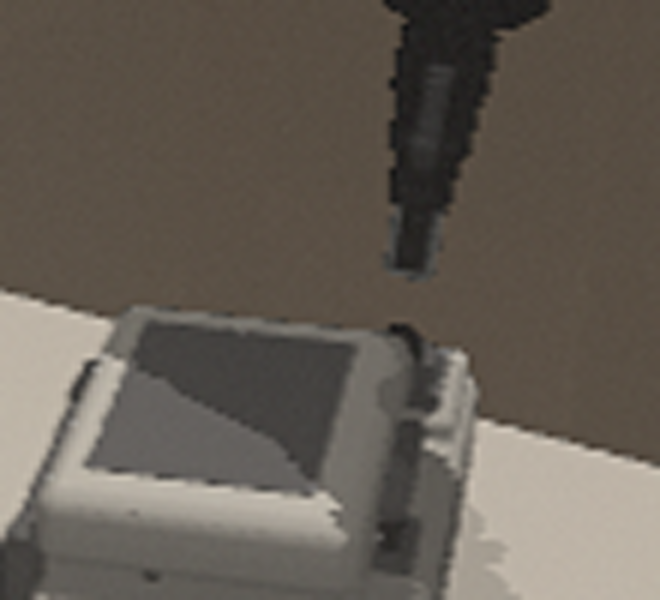

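```bash
python3 -m crank '{"linear":[[0,2.5,-8],[0,0,-8],[0,0,-7],[0,0,-2],[0,0,-2],[0,0,-2],[0,0,-2],[0,0,-2],[0,0,-1],[0,0,0]],"yaw":[0,0,0,0,0,0,0,0,0,0]}';  python3 - <<'E'
from h import *
s=ctrl.read_state();print(s['tcp_pos'],s['wrist_force'],s['eef_rot'][:,2])
p=ctrl.capture('side')
im=cv2.resize(p['image'][110:210,320:430],None,fx=6,fy=6,interpolation=cv2.INTER_CUBIC);cv2.imwrite('pics/s8.png',im[:,:,::-1])
E
```

```text
t: 19.6
tcp_pos: [0.4598, -0.0713, 0.1147]
eef_rot: [[-0.272, 0.959, 0.079], [0.962, 0.273, -0.01], [-0.031, 0.073, -0.997]]
wrist_force: [-1.2, -0.2, 3.5]
finger_gap: 0.0
[ 0.45982837 -0.07133723  0.11468453] [-1.21570309 -0.21891138  3.53347655] [ 0.07916954 -0.00984798 -0.99681252]
```

View pics/s8.png

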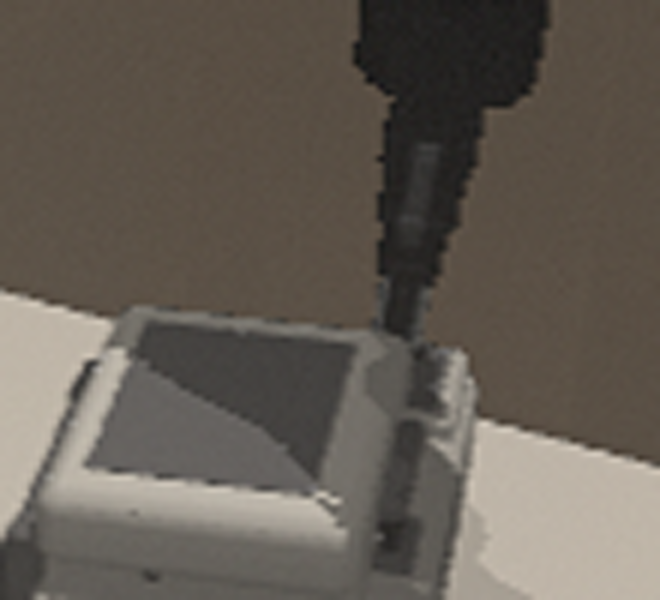

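Key force is 3.5 N and still springing; press on to the stop.

```bash
python3 -m crank '{"linear":[[0,0,-2],[0,0,-2],[0,0,-2],[0,0,-2],[0,0,-2],[0,0,0],[0,0,0],[0,0,0],[0,0,0],[0,0,0]],"yaw":[0,0,0,0,0,0,0,0,0,0]}';  python3 - <<'E'
from h import *
s=ctrl.read_state();print(s['tcp_pos'],s['wrist_force'])
E
```

```text
t: 20.9
tcp_pos: [0.4597, -0.0712, 0.1146]
eef_rot: [[-0.272, 0.958, 0.088], [0.962, 0.274, -0.014], [-0.038, 0.081, -0.996]]
wrist_force: [-1.6, 1.0, 3.8]
finger_gap: 0.0
[ 0.45968168 -0.07124229  0.11460336] [-1.5681996   0.97127764  3.79880347]
```

```bash
python3 -m crank '{"linear":[[0,0,0],[0,0,0],[0,0,0],[0,0,0],[0,0,0],[0,0,-2],[0,0,-2],[0,0,-2],[0,0,-2],[0,0,-2]],"yaw":[0,0,0,0,0,0,0,0,0,0]}'
```

```text
t: 22.15
tcp_pos: [0.4598, -0.0713, 0.1131]
eef_rot: [[-0.272, 0.957, 0.095], [0.961, 0.275, -0.018], [-0.043, 0.087, -0.995]]
wrist_force: [-19.9, 5.7, 52.2]
finger_gap: 0.0003
```

```bash
python3 -m crank '{"linear":[[0,0,5],[0,0,20],[0,0,40],[0,0,40],[-5,-30,20],[-10,-50,0],[-10,-50,0],[-10,-50,0],[-10,-30,0],[0,0,0]],"yaw":[0,0,0,0,0,0,0,0,0,0]}';  python3 - <<'E'
from h import *
s=ctrl.read_state();print(s['tcp_pos'],s['wrist_force'])
for c,(x,y) in dict(side=(250,80),top=(280,120)).items():
    p=ctrl.capture(c)
    im=cv2.resize(p['image'][y:y+170,x:x+190],None,fx=3.5,fy=3.5,interpolation=cv2.INTER_CUBIC);cv2.imwrite('pics/9%s.png'%c,im[:,:,::-1])
    for n in ['lid_top','start_key_top','marker','forceps','cup_spare']:
        for r in ctrl.landmark_of(p,n)[:1]: print(c,n,np.round(r['position'],4),r['p'])
E
```

```text
t: 23.4
tcp_pos: [0.413, -0.2881, 0.2422]
eef_rot: [[-0.274, 0.957, 0.098], [0.961, 0.277, -0.02], [-0.046, 0.088, -0.995]]
wrist_force: [0.0, 0.0, 0.9]
finger_gap: 0.0002
[ 0.41295346 -0.28814292  0.24223156] [0.02391275 0.01341615 0.85735125]
side lid_top [0.4516 0.0569 0.1263] 0.81
side marker [0.4516 0.1917 0.0005] 0.63
side forceps [ 0.4118  0.2125 -0.0005] 0.54
side cup_spare [ 5.706e-01  2.459e-01 -1.000e-04] 0.66
top lid_top [0.4521 0.0545 0.1222] 0.7
top start_key_top [ 0.4574 -0.0711  0.1   ] 0.53
top marker [0.4542 0.195  0.001 ] 0.95
top forceps [0.4185 0.2109 0.0018] 0.58
top cup_spare [ 0.569   0.2469 -0.0033] 0.94
```

View pics/9side.png

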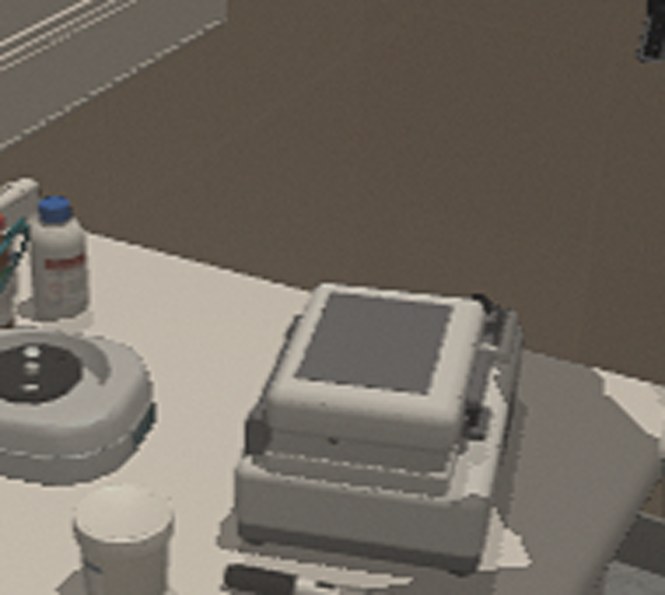

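View pics/9top.png

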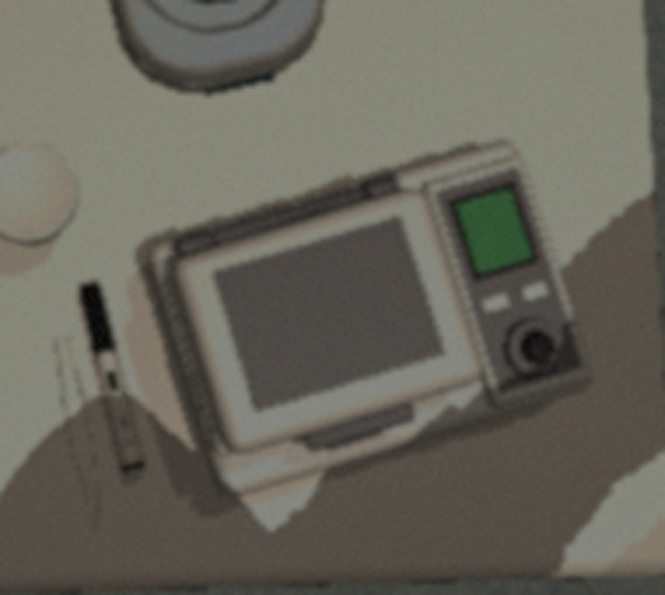

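```bash
python3 -c "
from workcell import ctrl;print(ctrl.finish_job(),ctrl.read_state()['t'])"
```

```text
the job is handed in; nothing more can be done
the job is handed in; nothing more can be done
```

The thermal cycler job is done and handed in at about 24 s on the robot's clock, with the arm clear of everything. No verdict is reported.

- **Strip:** the middle strip, which the network called strip A, was the proud one. I pressed it to its hard stop; the fingertips ended at about 86 mm and the force rose to 68 N. A close-up afterwards shows all three strips level.
- **Lid:** I pushed it over from behind and pressed its front to about 50 N. I then probed it lightly about 3 mm below where it had first pushed back at 4 N. There was no contact, so the lid has stayed down on its catch. I did this before pressing the key. In the last pictures it is still shut. The network put the lid top at 122 mm from above, where shut should be 122.5 mm. From the side it read 126 mm, which is within its 4 mm error but would also fit a lid resting unlatched on its pins. I relied on the probe, not that reading.
- **Start key:** I pressed it to its stop and let go. Three readings with it held down showed 3.5 to 3.8 N, then 52 N against the stop. The last top picture shows it out again; the network put its top at 100 mm, where 97 mm is given.
- **Loose items:** the marker, forceps and cup read within about 4 mm of their starting places, which is the network's error. I did not measure the pipette and timer again; the arm never went near them.

I found no failed check.

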